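Free three tins from their hold-down bar and hold up the heaviest

TASK

Swing the hold-down bar out from over the three tins until it snaps home at the end of its travel, and leave it there. Then, starting with the tin beside the hinge post and going along the row, lift each tin in turn a good 5 cm, feel its weight, and lower it gently back upright into the tray. Finish while holding the heaviest tin up in the gripper, upright and still, its base at least 13 cm above the tray, with the other two standing in the tray and everything else left where it was.

Things in the scene. Friction and masses are not known exactly. Their poses are not given: they have to be found in the camera images.
- tray: aluminium tray fixed to the table, 110 x 300 mm, rim 17 mm high and 5 mm thick, floor 5 mm thick; origin on the table under its centre, y along the row of tins from the hinge-post end to the far end, x across it, away from the robot, z up. A tab beyond its -y end carries a round hinge post 22 mm thick, axis at (0, -180) mm; with the bar's pivot 132 mm tall.
- brace (a joint): angle of the grey hold-down bar on its upright hinge: 0 = over the row of tins, along the tray's +y; grows to 1.6 rad (end stop) as it swings level, clockwise from above, out to the tray's +x side. It stays where left, but a spring detent resists from 1.14 rad on, and past 1.43 presses it on to the end stop and keeps it there. Under 6 N at the knob moves it. Starts at 0 to 0.25.
- brace_hinge (a point): hinge axis of the bar, at the bar's underside, 118 mm above the table. The bar is 18 mm wide, 10 mm thick and reaches 271 mm from this axis; it passes 9 mm over the tins
- brace_knob (a point): middle of the part to grip of the upright round black knob on the bar: knob 18 mm in diameter, rising 50 mm above the bar's top (from 128 to 178 mm above the table), its axis 125 mm from the hinge axis; this point lies 156 mm above the table
- tin_1: closed steel tin, upright cylinder 56 mm in diameter (57 at the lid, the top 14 mm), 104 mm tall, stiff; origin at the centre of its underside, z up. All three look alike; they weigh 0.25 to 0.77 kg, the heaviest over 0.2 kg more than either other, and any may be the heaviest. This one stands beside the hinge post, near y = -90 mm in the tray.
- tin_2: closed steel tin, upright cylinder 56 mm in diameter (57 at the lid, the top 14 mm), 104 mm tall, stiff; origin at the centre of its underside, z up. All three look alike; they weigh 0.25 to 0.77 kg, the heaviest over 0.2 kg more than either other, and any may be the heaviest. This one stands in the middle of the row.
- tin_3: closed steel tin, upright cylinder 56 mm in diameter (57 at the lid, the top 14 mm), 104 mm tall, stiff; origin at the centre of its underside, z up. All three look alike; they weigh 0.25 to 0.77 kg, the heaviest over 0.2 kg more than either other, and any may be the heaviest. This one stands at the far end from the hinge post, near y = +90 mm in the tray.
- cup: bystander: white plastic cup, 70 mm in diameter, 50 mm tall; origin under its centre
- scoop: bystander: spoon lying flat; origin under its middle
- tape_roll: bystander: roll of tape lying flat, 92 mm in diameter, 45 mm tall; origin under its centre
- scraper: bystander: bench scraper lying flat, 90 x 112 mm, 22 mm tall; origin under the middle
- carton_a: bystander: white carton 160 x 200 mm, 75 mm tall; origin under its centre
- carton_b: bystander: white carton 150 x 200 mm, 90 mm tall; origin under its centre
Not all that is in view belongs to the job. What is shaped like the tin_2 but red is not meant.

How it is judged:
On the way, in this order (a step that is already met when the one before it is completed fails the run):
1. the bar is swung out and seated in its end detent (value of joint brace above 1.53 rad), for 0.2 s.
2. the tin beside the hinge post is lifted clear of the tray in the gripper (z of tin_1 in the frame of tray above 0.03 m and contact force between tin_1 and the fingers above 1 N and contact force between tin_1 and tray below 0.05 N and value of joint brace above 1.5 rad), for 0.2 s.
3. the middle tin is lifted clear of the tray in the gripper (z of tin_2 in the frame of tray above 0.03 m and contact force between tin_2 and the fingers above 1 N and contact force between tin_2 and tray below 0.05 N and value of joint brace above 1.5 rad), for 0.2 s.
4. the far tin is lifted clear of the tray in the gripper (z of tin_3 in the frame of tray above 0.03 m and contact force between tin_3 and the fingers above 1 N and contact force between tin_3 and tray below 0.05 N and value of joint brace above 1.5 rad), for 0.2 s.
At the end, for the whole second after the job is handed in: Bar seated (over 1.5 rad). One tin carried by the gripper alone, over 105 mm above the tray origin, within 0.25 rad of upright, under 30 mm/s; the other two upright in the tray, untouched, together pressing on it with under 8 N, as only the two lighter ones do (value of joint brace above 1.5 rad and contact force between tray and anything else below 8 N and ((z of tin_1 in the frame of tray above 0.105 m and contact force between tin_1 and the fingers above 2 N and contact force between tin_1 and tray below 0.05 N and angle between tin_1's own z axis and vertical below 0.25 rad and linear speed of tin_1 below 0.03 m/s and contact force between tin_1 and tin_2 below 0.05 N and contact force between tin_1 and tin_3 below 0.05 N and z of each of tin_2, tin_3 in the frame of tray below 0.012 m and x of tin_2 in the frame of tray between -0.04 and 0.04 m and y of tin_2 in the frame of tray between -0.14 and 0.14 m and angle between each of tin_2, tin_3's own z axis and vertical below 0.1 rad and contact force between each of tin_2, tin_3 and the fingers below 0.2 N and x of tin_3 in the frame of tray between -0.04 and 0.04 m and y of tin_3 in the frame of tray between -0.14 and 0.14 m) or (z of tin_2 in the frame of tray above 0.105 m and contact force between tin_2 and the fingers above 2 N and contact force between tin_2 and tray below 0.05 N and angle between tin_2's own z axis and vertical below 0.25 rad and linear speed of tin_2 below 0.03 m/s and contact force between tin_2 and tin_1 below 0.05 N and contact force between tin_2 and tin_3 below 0.05 N and z of each of tin_1, tin_3 in the frame of tray below 0.012 m and x of tin_1 in the frame of tray between -0.04 and 0.04 m and y of tin_1 in the frame of tray between -0.14 and 0.14 m and angle between each of tin_1, tin_3's own z axis and vertical below 0.1 rad and contact force between each of tin_1, tin_3 and the fingers below 0.2 N and x of tin_3 in the frame of tray between -0.04 and 0.04 m and y of tin_3 in the frame of tray between -0.14 and 0.14 m) or (z of tin_3 in the frame of tray above 0.105 m and contact force between tin_3 and the fingers above 2 N and contact force between tin_3 and tray below 0.05 N and angle between tin_3's own z axis and vertical below 0.25 rad and linear speed of tin_3 below 0.03 m/s and contact force between tin_3 and tin_1 below 0.05 N and contact force between tin_3 and tin_2 below 0.05 N and z of each of tin_1, tin_2 in the frame of tray below 0.012 m and x of tin_1 in the frame of tray between -0.04 and 0.04 m and y of tin_1 in the frame of tray between -0.14 and 0.14 m and angle between each of tin_1, tin_2's own z axis and vertical below 0.1 rad and contact force between each of tin_1, tin_2 and the fingers below 0.2 N and x of tin_2 in the frame of tray between -0.04 and 0.04 m and y of tin_2 in the frame of tray between -0.14 and 0.14 m))); the arm keeps its last pose, push and grip.
It fails at once if a tin is dropped (over 0.5 m/s out of the fingers) ((linear speed of tin_1 above 0.5 m/s and contact force between tin_1 and the fingers below 0.1 N) or (linear speed of tin_2 above 0.5 m/s and contact force between tin_2 and the fingers below 0.1 N) or (linear speed of tin_3 above 0.5 m/s and contact force between tin_3 and the fingers below 0.1 N)).
It fails at once if a tin is tipped over (more than 0.6 rad) (angle between any of tin_1, tin_2, tin_3's own z axis and vertical above 0.6 rad).
It fails at once if a bystander is moved more than 40 mm (distance of any of cup, scoop, tape_roll, scraper, carton_a, carton_b from where it was at the start of the episode above 0.04 m).
It also fails if it takes over 72 s, if anything falls off the work surface, if the arm or the gripper's body presses on something with over 40 N, if the wrist force passes 120 N, or if a joint passes its speed limit or range.

ROBOT

A 6-joint arm with a two-finger parallel gripper is mounted at the origin on the work surface. World frame = base frame: x ahead of the robot, y to its left, z up, the work surface at z = 0. Lengths are in m, angles in rad, forces in N, time in s.
With the tool pointing down it reaches from about 0.25 to 0.775 m from the base axis. Payload 4 kg.
Tool frame: the origin (TCP) lies midway between the tips of the shut fingers; the grasp point (between the pads) lies 19 mm behind it; z points along the fingers, y is the line along which they close (so a half turn about z gives the same grasp; the last joint's range is limited). The gripper opens to 94 mm and grips with 3 to 60 N. Pads are 16 mm wide; open, the fingers measure 119 mm over their backs; the gripper's body (75 mm by 177 mm) begins 78 mm behind the grasp point.
Start: joints at [1.025, 0.087, 1.371, -0, 1.684, -0.103], TCP at [0.236, 0.497, 0.206] pointing down, gripper open.
Joint ranges: [-3.1, 3.1], [-0.76, 2.03], [0.27, 2.55], [-1.08, 4.22], [0.17, 2.65], [-2.57, 2.57]. Speed limits (rad/s): [2.79, 2.79, 3.14, 3.14, 3.14, 3.14].

INTERFACE

Orientations are given as [roll, pitch, yaw] about the fixed x, y, z axes, in that order (R = Rz(yaw) Ry(pitch) Rx(roll)).
In Python, from bench import sensors, eyes, job gives the robot as it stands.
- The arm moves only by the tool arm_command, never from a script. Its argument "series" is a list of rows, each a list of 7 numbers: the opening, from 0 (shut) to 1 (fully open), then the shift along the tool's x, y, z in cm, then the turn, a rotation vector about the tool's x, y, z in rad. In form: [[fingers, dx, dy, dz, wx, wy, wz], ...]. A call has 1 to 20 rows; each row shifts and turns the commanded pose from where the row before left it, along the tool's axes as they then stand; what a row does not reach is not made up. A row lasts 1/10 s, in which the tool goes at most 50 mm and 8.59 degrees, less where a joint would pass 70% of its speed; a pose out of reach is approached as far as the arm can. A call with a gripper value outside its range is refused whole. The fingers move at their own pace and stop on an object; the grip force is fixed at half the most. Time passes only in rows, so rows that do not move let the fingers close. It gives the time, the measured TCP pose, the force and the opening at its end, in the units of the state.
- sensors.get_obs(): the state, without advancing time (a new reading comes with each control period).
- eyes.snapshot(name): name is "scene" or "top" or "wrist"; returns the picture (480x640x3 uint8, blue, green, red); there is no depth.
- eyes.get_calibration(name): a dict with "mtx" (3x3 intrinsics, pixels), "k1" (the pictures are not rectified: a ray, as slopes to the right and down, at radius r is drawn at 1 + k1 r^2 times it, then the intrinsics apply), "R" (3x3) and "t" (3): a world point X has camera coordinates R X + t. Camera axes: x right, y down, z forward; pixel columns grow to the right and rows downward; lengths in m; the calibration is good to about 2 mm. A picture is of the moment at which its call begins: read the wrist's pose just before it. get_calibration takes no time and is no camera call; for the wrist camera it gives the pose at the moment of the call.
- job.close_job(): hands the job in, once; it reports no verdict.
The state is a dict: "time": time; "joint_positions": joint angles; "qvel": joint speeds; "joint_torque": joint torques, N m; "tool_pos": TCP position; "ee_rot": TCP orientation; "wrist_force": force on the tool from outside, world axes, zero at the start; "wrist_torque": the same for the moment, N m; "width": finger opening in m.
Only numpy, scipy, OpenCV 4.12 (cv2) and the standard library are available. Lean on these libraries where they do the work, as an engineer would, in place of code of your own. Each camera call takes 0.05 s, during which the arm holds its last target. There are 200 camera calls.

## Working session

There is one attempt and no reset: what is moved stays moved. The work goes in short steps, Python scripts to look and compute and a tool call to move; the robot and the scene stay as the last step left them, time stands still between calls to the robot, and variables do not carry over. Pictures are saved under pics/ and viewed, on a budget of 10 in all, crops included, one or two more only if the job needs it, and the job is handed in when it is done.

Besides the shell and the picture viewer there is one more tool, called after "Request:" in YAML: its name, and indented under it one key for each argument. arm_command: Moves the arm, as the interface text tells. Its arguments: {"type":"object","properties":{"series":{"type":"array","items":{"type":"array","items":{"type":"number"}}}},"required":["series"]}

```bash
mkdir -p pics
python3 - <<'E'
from bench import sensors, eyes
import cv2
o=sensors.get_obs(); print(o)
for n in ("scene","top"):
    c=eyes.get_calibration(n); print(n,c)
    cv2.imwrite(f"pics/{n}0.png",eyes.snapshot(n))
E
```

```text
{'time': 0.0, 'joint_positions': array([ 1.02490279e+00,  8.79483058e-02,  1.37222496e+00,  1.14083768e-05,
        1.68358985e+00, -1.03073911e-01]), 'qvel': array([-0.00072545, -0.00078062,  0.0006472 , -0.00114798, -0.00042193,
        0.00067943]), 'joint_torque': array([-2.72306686e-03, -3.40197015e+01, -3.02417600e+01,  7.12662097e-02,
        3.33180896e-02, -1.31437546e-04]), 'tool_pos': array([0.23537576, 0.49649471, 0.20432269]), 'ee_rot': array([-3.13943487e+00, -2.34600726e-04,  2.69877405e+00]), 'wrist_force': array([ 0.42921181,  0.14490231, -0.12678301]), 'wrist_torque': array([-0.03431765, -0.01598761,  0.02488923]), 'width': 0.09389414243334207}
scene {'mtx': array([[624.24355893,   0.        , 320.99539521],
       [  0.        , 624.24355893, 245.49214854],
       [  0.        ,   0.        ,   1.        ]]), 'k1': -0.09447113240430455, 'R': array([[ 0.16575577,  0.98615426,  0.00498043],
       [ 0.71496159, -0.11669139, -0.68935698],
       [-0.67923115,  0.11782571, -0.72440469]]), 't': array([-0.07745213, -0.26037326,  2.16206794])}
top {'mtx': array([[480.89088549,   0.        , 314.26578922],
       [  0.        , 480.89088549, 246.02136695],
       [  0.        ,   0.        ,   1.        ]]), 'k1': -0.000716253302554581, 'R': array([[ 0.02242125, -0.9996632 ,  0.01306799],
       [-0.99390687, -0.02369932, -0.10764518],
       [ 0.10791863, -0.01057483, -0.99410349]]), 't': array([-0.01593542,  0.51310887,  1.47990761])}
```

View pics/scene0.png

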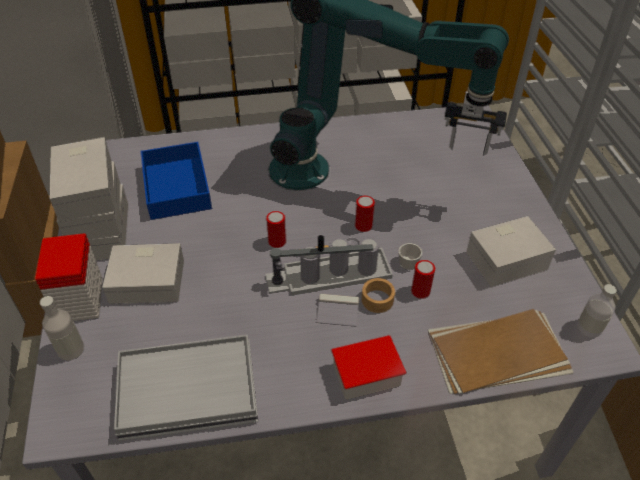

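View pics/top0.png

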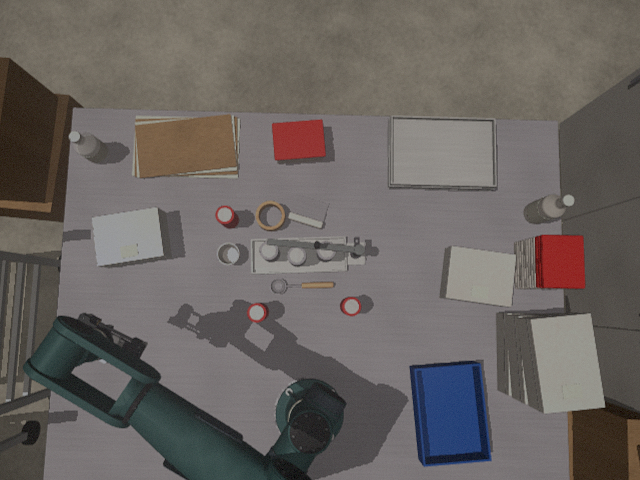

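The scene picture shows the tray with three grey tins, the bar over them, the knob at about (321,243) and the hinge at (277,270). The red cans are distractors. In the top picture the tray spans about (250–365, 237–273), with the hinge at about (361,247) and the knob at about (318,245). I'll zoom in next.

```bash
cat > h.py <<'E'
import numpy as np, cv2
from bench import eyes
def ray(n,uv,c=None):
    c=c or eyes.get_calibration(n)
    p=cv2.undistortPoints(np.array([[uv]],float),c["mtx"],np.array([c["k1"],0,0,0,0.]))[0,0] if n!='x' else None
    d=np.array(c["R"]).T@np.array([p[0],p[1],1]); o=-np.array(c["R"]).T@np.array(c["t"]); return o,d
def onz(n,uv,z,c=None):
    o,d=ray(n,uv,c); return o+d*(z-o[2])/d[2]
def proj(n,X,c=None):
    c=c or eyes.get_calibration(n); X=np.atleast_2d(X).astype(float)
    q=X@np.array(c["R"]).T+c["t"]; s=q[:,:2]/q[:,2:]; s=s*(1+c["k1"]*(s**2).sum(1,keepdims=True))
    return s*[c["mtx"][0,0],c["mtx"][1,1]]+c["mtx"][:2,2]
E
python3 - <<'E'
import cv2
a=cv2.imread("pics/top0.png")[190:320,215:385]
b=cv2.imread("pics/scene0.png")[190:330,245:445]
a=cv2.resize(a,(680,520),interpolation=cv2.INTER_CUBIC);b=cv2.resize(b,(800,560),interpolation=cv2.INTER_CUBIC)
cv2.imwrite("pics/topc.png",a);cv2.imwrite("pics/scenec.png",b)
E
```

```text
(no output)
```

View pics/topc.png

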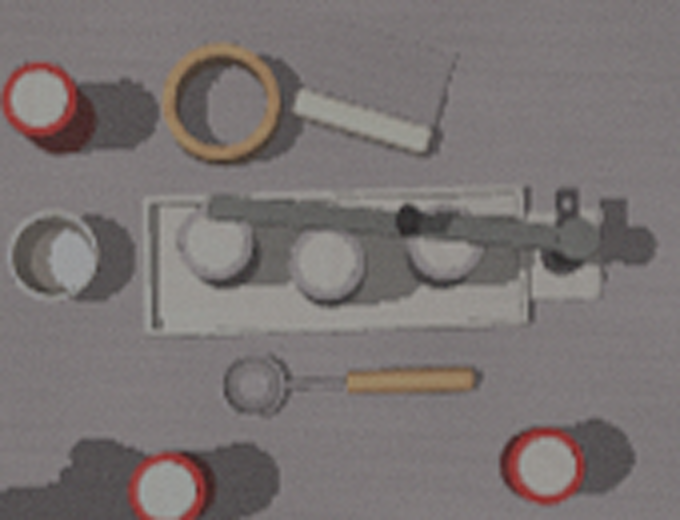

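View pics/scenec.png

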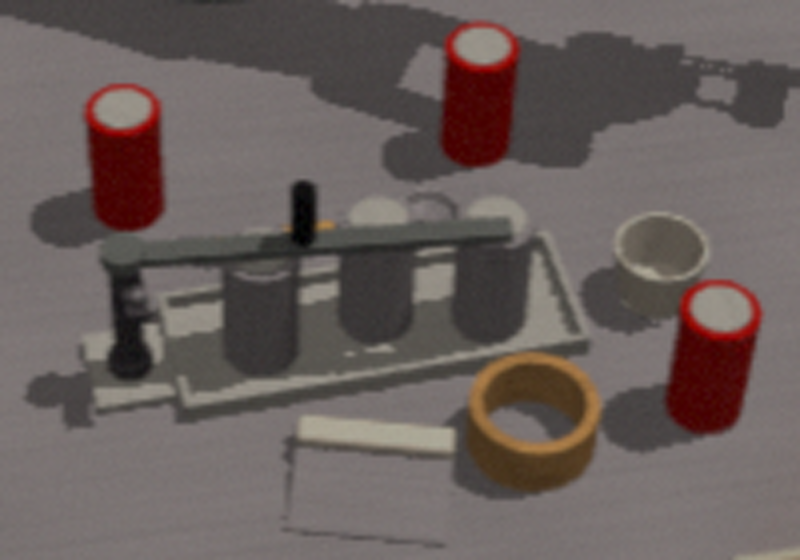

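Run:
```python
from h import *
T=lambda x,y:((x+.5)/4-.5+215,(y+.5)/4-.5+190)
S=lambda x,y:((x+.5)/4-.5+245,(y+.5)/4-.5+190)
P={}
for k,p,z in [("TL",(145,198),.017),("BL",(148,335),.017),("BR",(530,322),.017),("TR",(525,187),.017),("tin3",(218,246),.109),("tin2",(328,264),.109),("tin1",(446,245),.109),("hinge",(578,239),.128),("knobtop",(409,217),.178),("barend",(210,207),.128)]:
    P[k]=onz("top",T(*p),z); print(k,P[k].round(4))
for k,p,z in [("tin3",(496,220),.109),("tin2",(378,219),.109),("hinge",(124,250),.128),("knobtop",(304,187),.178),("knobbase",(304,243),.128)]:
    print("S",k,onz("scene",S(*p),z).round(4))
c=(P["TL"]+P["BL"]+P["BR"]+P["TR"])/4
y=(P["TL"]+P["BL"]-P["BR"]-P["TR"])/2; print("tray c",c.round(4),"len",np.linalg.norm(y),"wid",np.linalg.norm(P["TL"]-P["BL"]),np.linalg.norm(P["TR"]-P["BR"]))
y/=np.linalg.norm(y); x=np.array([y[1],-y[0],0]); print("y",y,"yaw",np.arctan2(x[1],x[0]),"hinge",c-0.18*y)
h=c-.18*y
for k in ("tin1","tin2","tin3","hinge","knobtop","barend"):
    d=P[k]-c; print(k,"tray",(d@x).round(4),(d@y).round(4))
for k in ("knobtop","barend"):
    d=P[k]-P["hinge"]; print(np.linalg.norm(d[:2]), np.arctan2(d@x,d@y))
```

```text
TL [0.5316 0.1964 0.017 ]
BL [0.4236 0.1901 0.017 ]
BR [ 0.4408 -0.1092  0.017 ]
TR [ 0.5476 -0.1036  0.017 ]
tin3 [0.4862 0.13   0.109 ]
tin2 [0.4747 0.0483 0.109 ]
tin1 [ 0.4909 -0.0387  0.109 ]
hinge [ 0.4957 -0.1345  0.128 ]
knobtop [ 0.5033 -0.0097  0.178 ]
barend [0.5128 0.1352 0.128 ]
S tin3 [0.4875 0.1329 0.109 ]
S tin2 [0.4731 0.0505 0.109 ]
S hinge [ 0.4917 -0.1316  0.128 ]
S knobtop [ 0.5    -0.0074  0.178 ]
S knobbase [ 0.5052 -0.0081  0.128 ]
tray c [0.4859 0.0434 0.017 ] len 0.30010200512360413 wid 0.10817135931871674 0.1069914433254576
y [-0.05517711  0.99847658  0.        ] yaw 0.055205146047053254 hinge [ 0.49585468 -0.13628088  0.017     ]
tin1 tray 0.0004 -0.0823
tin2 tray -0.0109 0.0055
tin3 tray 0.005 0.0864
hinge tray -0.0 -0.1782
knobtop tray 0.0144 -0.054
barend tray 0.0319 0.0901
0.12503569624073943 0.11587113726474348
0.27020774447862844 0.11860679246216706
```

Request:
arm_command:
  series:
    - [0.45,-3.27,-2.45,-0.5,0,0,0]
    - [0.45,-3.27,-2.45,-0.5,0,0,0]
    - [0.45,-3.27,-2.45,-0.5,0,0,0]
    - [0.45,-3.27,-2.45,-0.5,0,0,0]
    - [0.45,-3.27,-2.45,-0.5,0,0,0]
    - [0.45,-3.27,-2.45,-0.5,0,0,0]
    - [0.45,-3.27,-2.45,-0.5,0,0,0]
    - [0.45,-3.27,-2.45,-0.5,0,0,0]
    - [0.45,-3.27,-2.45,-0.5,0,0,0]
    - [0.45,-3.27,-2.45,-0.5,0,0,0]
    - [0.45,-3.27,-2.45,-0.5,0,0,0]
    - [0.45,-3.27,-2.45,-0.5,0,0,0]
    - [0.45,-3.27,-2.45,-0.5,0,0,0]
    - [0.45,-3.27,-2.45,-0.5,0,0,0]
    - [0.45,0,0,0,0,0,0.149]
    - [0.45,0,0,0,0,0,0.149]
    - [0.45,0,0,0,0,0,0.149]
    - [0.45,0,0,0,0,0,0.149]
    - [0.45,0,0,0,0,0,0.149]
    - [0.45,0,0,0,0,0,0.149]

```text
time: 2.1
tool_pos: [0.5021, -0.0091, 0.2748]
ee_rot: [-3.14, -0.001, 1.799]
wrist_force: [-0.4, 0.2, 0.3]
width: 0.0423
```

Request:
arm_command:
  series:
    - [0.45,0,0,0,0,0,0.148]
    - [0.45,0,0,0,0,0,0.148]
    - [0.45,0,0,0,0,0,0]
    - [0.45,0,0,0,0,0,0]

```text
time: 2.5
tool_pos: [0.5022, -0.0091, 0.2751]
ee_rot: [-3.141, -0.0, 1.512]
wrist_force: [0.2, 0.2, 0.3]
width: 0.0421
```

Request:
arm_command:
  series:
    - [0.45,0,0.1,3,0,0,0]
    - [0.45,0,0,3,0,0,0]
    - [0.45,0,0,3,0,0,0]
    - [0.45,0,0,2.3,0,0,0]
    - [0.45,0,0,2.2,0,0,0]
    - [0.45,0,0,0,0,0,0]
    - [0.27,0,0,0,0,0,0]
    - [0.27,0,0,0,0,0,0]
    - [0.27,0,0,0,0,0,0]
    - [0.27,0,0,0,0,0,0]

```text
time: 3.5
tool_pos: [0.5041, -0.0093, 0.1418]
ee_rot: [3.139, 0.0, 1.509]
wrist_force: [-0.1, 0.7, -0.1]
width: 0.0258
```

Request:
arm_command:
  series:
    - [0.27,-0.06,1.25,0,0,0,0]
    - [0.27,0,0,0,0,0,0.1]
    - [0.27,-0.06,1.25,0,0,0,0]
    - [0.27,0,0,0,0,0,0.1]
    - [0.27,-0.06,1.25,0,0,0,0]
    - [0.27,0,0,0,0,0,0.1]
    - [0.27,-0.06,1.25,0,0,0,0]
    - [0.27,0,0,0,0,0,0.1]
    - [0.27,-0.06,1.25,0,0,0,0]
    - [0.27,0,0,0,0,0,0.1]

```text
time: 4.5
tool_pos: [0.5647, -0.0294, 0.1402]
ee_rot: [3.14, -0.0, 1.011]
wrist_force: [-0.2, 0.4, -1.1]
width: 0.0258
```

Request:
arm_command:
  series:
    - [0.27,-0.06,1.25,0,0,0,0]
    - [0.27,0,0,0,0,0,0.1]
    - [0.27,-0.06,1.25,0,0,0,0]
    - [0.27,0,0,0,0,0,0.1]
    - [0.27,-0.06,1.25,0,0,0,0]
    - [0.27,0,0,0,0,0,0.1]
    - [0.27,-0.06,1.25,0,0,0,0]
    - [0.27,0,0,0,0,0,0.1]
    - [0.27,-0.06,1.25,0,0,0,0]
    - [0.27,0,0,0,0,0,0.1]

```text
time: 5.5
tool_pos: [0.6066, -0.0755, 0.1403]
ee_rot: [3.14, -0.0, 0.511]
wrist_force: [-0.7, -0.0, -0.3]
width: 0.0255
```

Request:
arm_command:
  series:
    - [0.27,-0.06,1.25,0,0,0,0]
    - [0.27,0,0,0,0,0,0.1]
    - [0.27,-0.06,1.25,0,0,0,0]
    - [0.27,0,0,0,0,0,0.1]
    - [0.27,-0.06,1.25,0,0,0,0]
    - [0.27,0,0,0,0,0,0.1]
    - [0.27,-0.06,1.25,0,0,0,0]
    - [0.27,0,0,0,0,0,0.1]
    - [0.27,-0.06,1.25,0,0,0,0]
    - [0.27,0,0,0,0,0,0.1]
    - [0.27,0,0,0,0,0,0]
    - [0.27,0,0,0,0,0,0]
    - [0.27,0,0,0,0,0,0]

```text
time: 6.8
tool_pos: [0.6212, -0.1337, 0.1404]
ee_rot: [3.141, -0.0, 0.012]
wrist_force: [0.2, -1.1, -0.3]
width: 0.0253
```

Run:
```python
from h import *
a=eyes.snapshot("scene")[190:340,245:445]
cv2.imwrite("pics/scene1.png",cv2.resize(a,(800,600),interpolation=cv2.INTER_CUBIC))
```

```text
(no output)
```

View pics/scene1.png

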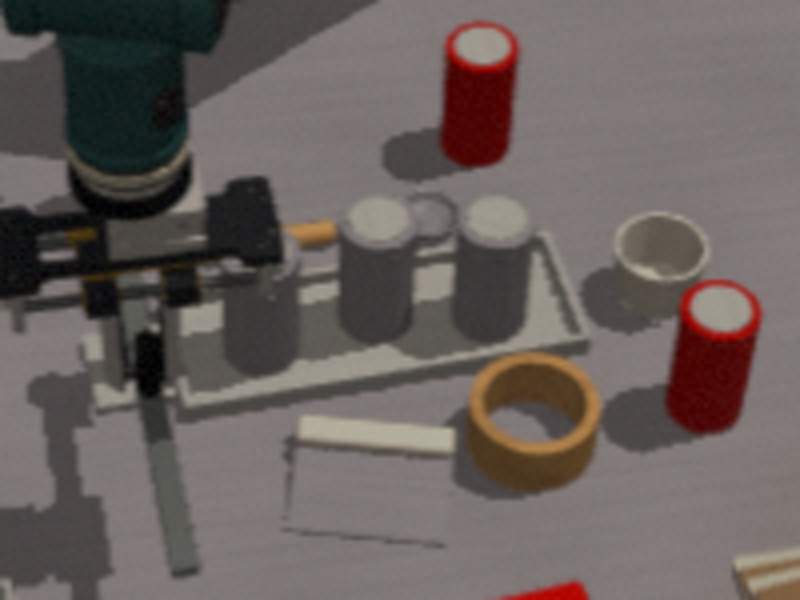

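The bar is swung out, with its end at about (184,572) and the knob at (150,362) between the fingers. All three tins are standing. Next I back off and move over tin_1.

Request:
arm_command:
  series:
    - [0.5,0,0,0,0,0,0]
    - [0.5,0,0,0,0,0,0]
    - [0.5,0,0,-3,0,0,0]
    - [0.5,0,0,-4,0,0,0]
    - [0.5,0,0,-5,0,0,0]
    - [1,-3.24,-2.4,-2,0,0,0]
    - [1,-3.24,-2.4,-2,0,0,0]
    - [1,-3.24,-2.4,-2,0,0,0]
    - [1,-3.24,-2.4,-2,0,0,0]
    - [1,0,0,0,0,0,-0.147]
    - [1,0,0,0,0,0,-0.147]
    - [1,0,0,0,0,0,-0.147]
    - [1,0,0,0,0,0,-0.147]
    - [1,0,0,0,0,0,-0.147]
    - [1,0,0,0,0,0,-0.147]
    - [1,0,0,0,0,0,-0.147]
    - [1,0,0,0,0,0,-0.147]
    - [1,0,0,0,0,0,-0.147]
    - [1,0,0,0,0,0,-0.147]
    - [1,0,0,0,0,0,-0.144]

```text
time: 8.85
tool_pos: [0.4906, -0.038, 0.3407]
ee_rot: [3.141, 0.0, 1.63]
wrist_force: [1.1, -0.7, -0.0]
width: 0.0939
```

Request:
arm_command:
  series:
    - [1,0,0,0,0,0,0]
    - [1,0,0,0,0,0,0]

```text
time: 9.05
tool_pos: [0.4906, -0.038, 0.3406]
ee_rot: [3.141, 0.0, 1.62]
wrist_force: [0.9, 0.3, 0.5]
width: 0.094
```

Run:
```python
from h import *
from bench import sensors
print(sensors.get_obs()["tool_pos"]); c=eyes.get_calibration("wrist"); print(c)
cv2.imwrite("pics/wrist1.png",eyes.snapshot("wrist"))
for n,X in [("tin1",(.4905,-.0395,.109)),("tin2",(.4745,.049,.109)),("tin3",(.4865,.131,.109)),("knob",(.620,-.1385,.178)),("hinge",(.4955,-.1355,.128))]: print(n,proj("wrist",X,c))
a=eyes.snapshot("scene"); cv2.imwrite("pics/scene2.png",a)
t=eyes.snapshot("top"); cv2.imwrite("pics/top2.png",t)
w=cv2.imread("pics/wrist1.png")
b=cv2.resize(a[190:340,245:445],(400,300)); d=cv2.resize(t[190:280,235:385],(400,240),interpolation=cv2.INTER_CUBIC)
im=np.zeros((540,800,3),np.uint8); im[:300,400:]=b; im[300:,400:]=d; im[:300,:400]=cv2.resize(w,(400,300)); cv2.imwrite("pics/m2.png",im)
```

```text
[ 0.49060611 -0.03796595  0.3406187 ]
{'mtx': array([[410.84906347,   0.        , 318.92479645],
       [  0.        , 410.84906347, 243.60391172],
       [  0.        ,   0.        ,   1.        ]]), 'k1': -0.06867655628654076, 'R': array([[ 9.98781305e-01,  4.93548600e-02,  4.61223538e-05],
       [ 4.75176657e-02, -9.61854247e-01,  2.69403934e-01],
       [ 1.33407564e-02, -2.69073421e-01, -9.63027268e-01]]), 't': array([-0.48912448, -0.12484527,  0.50439006])}
tin1 [[317.77467663 209.91112677]]
tin2 [[305.63717025 118.76444479]]
tin3 [[322.45970194  28.05708368]]
knob [[451.30418082 335.7129318 ]]
hinge [[318.04475867 305.02596284]]
```

View pics/m2.png

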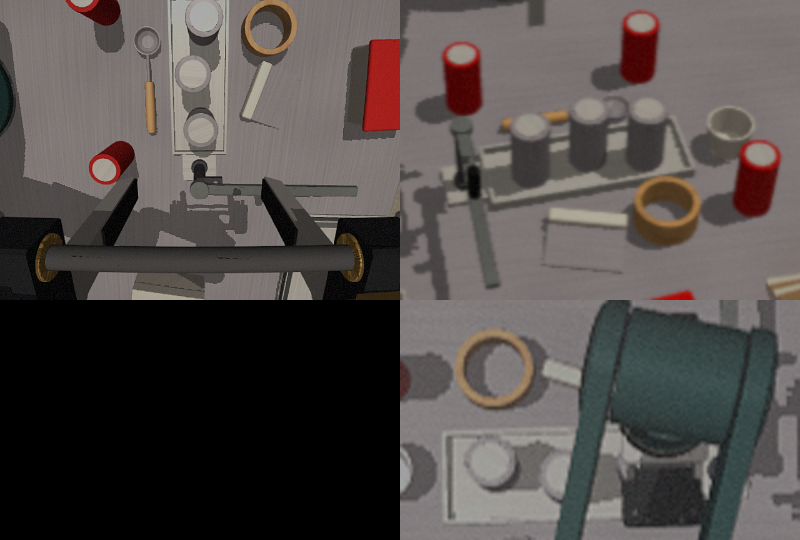

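The wrist view shows lid centres at about (321,208), (307,117) and (328,27) in full pixels, close to the predictions. The bar runs from (318,302) to (571,306). I'll refine these numerically.

Run:
```python
from h import *
c=eyes.get_calibration("wrist"); w=cv2.imread("pics/wrist1.png"); g=cv2.cvtColor(w,cv2.COLOR_BGR2GRAY)
C=cv2.HoughCircles(cv2.medianBlur(g,5)[:260,250:370],cv2.HOUGH_GRADIENT,1,50,param1=80,param2=18,minRadius=20,maxRadius=38)
for u,v,r in C[0]:
    u+=250; print(u,v,r,"->",onz("wrist",(u,v),.109,c).round(4))
h=onz("wrist",(318,302),.128,c);e=onz("wrist",(571,306),.128,c);d=e-h
print(h,e,np.linalg.norm(d),"brace",np.pi/2+.055-np.arctan2(d[1],d[0]))
hsv=cv2.cvtColor(w,cv2.COLOR_BGR2HSV); print(w[303:308,440],w[290:322:3,500].mean(1))
```

```text
307.5 117.5 29.1 -> [0.4761 0.0503 0.109 ]
326.5 27.5 30.7 -> [0.4899 0.1317 0.109 ]
321.5 207.5 27.2 -> [ 0.4941 -0.0368  0.109 ]
[ 0.49534478 -0.1320202   0.128     ] [ 0.76476294 -0.12483158  0.128     ] 0.269514042875163 brace 1.5991206378996317
[[80 87 90]
 [78 84 89]
 [78 85 90]
 [85 88 91]
 [83 86 87]] [128.33333333 123.66666667  69.          77.33333333  86.66666667
  91.33333333  87.          88.66666667 106.33333333 119.
 118.        ]
```

Request:
arm_command:
  series:
    - [1,0,0.2,4,0,0,0]
    - [1,0,0,4,0,0,0]
    - [1,0,0,4,0,0,0]
    - [1,0,0,4,0,0,0]
    - [1,0,0,4,0,0,0]
    - [1,0,0,3,0,0,0]
    - [1,0,0,2,0,0,0]
    - [1,0,0,2,0,0,0]
    - [1,0,0,1.5,0,0,0]
    - [1,0,0,0,0,0,0]
    - [1,0,0,0,0,0,0]

```text
time: 10.3
tool_pos: [0.4927, -0.0378, 0.0557]
ee_rot: [-3.142, -0.0, 1.622]
wrist_force: [0.9, 0.4, 1.7]
width: 0.094
```

Request:
arm_command:
  series:
    - [0.75,0,0,0,0,0,0]
    - [0.7,0,0,0,0,0,0]
    - [0.65,0,0,0,0,0,0]
    - [0.62,0,0,0,0,0,0]
    - [0.6,0,0,0,0,0,0]
    - [0.4,0,0,0,0,0,0]
    - [0.4,0,0,0,0,0,0]
    - [0.4,0,0,0,0,0,0]
    - [0.4,0,0,0,0,0,0]
    - [0.4,0,0,0,0,0,0]

```text
time: 11.3
tool_pos: [0.4928, -0.0378, 0.0557]
ee_rot: [3.141, 0.0, 1.623]
wrist_force: [0.1, -0.5, 0.9]
width: 0.0568
```

Request:
arm_command:
  series:
    - [0,0,0,0,0,0,0]
    - [0,0,0,-0.3,0,0,0]
    - [0,0,0,-0.7,0,0,0]
    - [0,0,0,-1,0,0,0]
    - [0,0,0,-1,0,0,0]
    - [0,0,0,-1,0,0,0]
    - [0,0,0,-1,0,0,0]
    - [0,0,0,-0.7,0,0,0]
    - [0,0,0,-0.3,0,0,0]
    - [0,0,0,0,0,0,0]
    - [0,0,0,0,0,0,0]
    - [0,0,0,0,0,0,0]
    - [0,0,0,0,0,0,0]

```text
time: 12.6
tool_pos: [0.4923, -0.0377, 0.1149]
ee_rot: [-3.141, -0.0, 1.623]
wrist_force: [0.6, -0.1, -3.1]
width: 0.0567
```

Request:
arm_command:
  series:
    - [0,0,0,0,0,0,0]

```text
time: 12.7
tool_pos: [0.4924, -0.0378, 0.1151]
ee_rot: [-3.141, -0.0, 1.623]
wrist_force: [0.3, -0.1, -3.4]
width: 0.0563
```

Request:
arm_command:
  series:
    - [0,0,0,0,0,0,0]

```text
time: 12.8
tool_pos: [0.4925, -0.0378, 0.1153]
ee_rot: [-3.141, -0.0, 1.623]
wrist_force: [0.1, -0.6, -2.7]
width: 0.0568
```

Request:
arm_command:
  series:
    - [0,0,0,0,0,0,0]

```text
time: 12.9
tool_pos: [0.4926, -0.0378, 0.1154]
ee_rot: [-3.142, -0.0, 1.623]
wrist_force: [-0.1, -0.3, -2.5]
width: 0.0569
```

Request:
arm_command:
  series:
    - [0,0,0,0.5,0,0,0]
    - [0,0,0,1,0,0,0]
    - [0,0,0,1,0,0,0]
    - [0,0,0,1,0,0,0]
    - [0,0,0,1,0,0,0]
    - [0,0,0,0.5,0,0,0]
    - [0,0,0,0.3,0,0,0]
    - [0,0,0,0.2,0,0,0]
    - [0,0,0,0.2,0,0,0]
    - [0,0,0,0.2,0,0,0]
    - [0,0,0,0.1,0,0,0]
    - [0,0,0,0,0,0,0]
    - [0,0,0,0,0,0,0]

```text
time: 14.2
tool_pos: [0.4928, -0.0378, 0.0557]
ee_rot: [3.141, 0.0, 1.623]
wrist_force: [0.1, -0.7, -1.9]
width: 0.0566
```

Request:
arm_command:
  series:
    - [0,0,0,0.1,0,0,0]
    - [0,0,0,0,0,0,0]
    - [0,0,0,0,0,0,0]

```text
time: 14.5
tool_pos: [0.4929, -0.0378, 0.0557]
ee_rot: [3.141, 0.0, 1.623]
wrist_force: [-3.0, 0.5, 5.4]
width: 0.0566
```

Request:
arm_command:
  series:
    - [0.62,0,0,0,0,0,0]
    - [0.65,0,0,0,0,0,0]
    - [0.8,0,0,0,0,0,0]
    - [1,0,0,0,0,0,0]
    - [1,0,0,0,0,0,0]
    - [1,0,0,-2,0,0,0]
    - [1,0,0,-3,0,0,0]
    - [1,0,0,-4,0,0,0]
    - [1,2.2,-0.32,0,0,0,0]
    - [1,2.2,-0.32,0,0,0,0]
    - [1,2.2,-0.32,0,0,0,0]
    - [1,2.26,-0.32,0,0,0,0]
    - [1,0,0,3,0,0,0]
    - [1,0,0,3,0,0,0]
    - [1,0,0,1.5,0,0,0]
    - [1,0,0,1.4,0,0,0]
    - [1,0,0,0,0,0,0]
    - [1,0,0,0,0,0,0]
    - [1,0,0,0,0,0,0]

```text
time: 16.4
tool_pos: [0.4763, 0.0499, 0.0568]
ee_rot: [3.139, 0.0, 1.623]
wrist_force: [0.6, -0.3, 0.3]
width: 0.0938
```

Request:
arm_command:
  series:
    - [0.75,0,0,0,0,0,0]
    - [0.7,0,0,0,0,0,0]
    - [0.65,0,0,0,0,0,0]
    - [0.62,0,0,0,0,0,0]
    - [0.6,0,0,0,0,0,0]
    - [0,0,0,0,0,0,0]
    - [0,0,0,0,0,0,0]
    - [0,0,0,0,0,0,0]
    - [0,0,0,0,0,0,0]
    - [0,0,0,0,0,0,0]

```text
time: 17.4
tool_pos: [0.4757, 0.05, 0.0557]
ee_rot: [3.14, -0.0, 1.623]
wrist_force: [3.5, -0.0, -0.6]
width: 0.0564
```

Request:
arm_command:
  series:
    - [0,0,0,0,0,0,0]
    - [0,0,0,-0.3,0,0,0]
    - [0,0,0,-0.7,0,0,0]
    - [0,0,0,-1,0,0,0]
    - [0,0,0,-1,0,0,0]
    - [0,0,0,-1,0,0,0]
    - [0,0,0,-1,0,0,0]
    - [0,0,0,-0.7,0,0,0]
    - [0,0,0,-0.3,0,0,0]
    - [0,0,0,0,0,0,0]
    - [0,0,0,0,0,0,0]
    - [0,0,0,0,0,0,0]
    - [0,0,0,0,0,0,0]

```text
time: 18.7
tool_pos: [0.4748, 0.05, 0.1149]
ee_rot: [-3.14, -0.0, 1.623]
wrist_force: [0.2, 0.4, -7.4]
width: 0.0562
```

Request:
arm_command:
  series:
    - [0,0,0,0,0,0,0]

```text
time: 18.8
tool_pos: [0.475, 0.05, 0.1151]
ee_rot: [-3.141, -0.0, 1.623]
wrist_force: [0.0, -0.2, -7.0]
width: 0.0564
```

Request:
arm_command:
  series:
    - [0,0,0,0,0,0,0]

```text
time: 18.9
tool_pos: [0.4751, 0.05, 0.1153]
ee_rot: [-3.141, -0.0, 1.623]
wrist_force: [-0.3, -0.5, -7.3]
width: 0.0566
```

Request:
arm_command:
  series:
    - [0,0,0,0,0,0,0]

```text
time: 19.0
tool_pos: [0.4752, 0.05, 0.1154]
ee_rot: [-3.142, -0.0, 1.623]
wrist_force: [-0.1, -0.5, -7.1]
width: 0.0564
```

Request:
arm_command:
  series:
    - [0,0,0,0.5,0,0,0]
    - [0,0,0,1,0,0,0]
    - [0,0,0,1,0,0,0]
    - [0,0,0,1,0,0,0]
    - [0,0,0,1,0,0,0]
    - [0,0,0,0.5,0,0,0]
    - [0,0,0,0.3,0,0,0]
    - [0,0,0,0.2,0,0,0]
    - [0,0,0,0.2,0,0,0]
    - [0,0,0,0.2,0,0,0]
    - [0,0,0,0.1,0,0,0]
    - [0,0,0,0.1,0,0,0]
    - [0,0,0,0,0,0,0]
    - [0,0,0,0,0,0,0]

```text
time: 20.4
tool_pos: [0.4755, 0.05, 0.0556]
ee_rot: [3.141, 0.0, 1.623]
wrist_force: [-2.3, -0.2, 1.3]
width: 0.0564
```

Request:
arm_command:
  series:
    - [0.62,0,0,0,0,0,0]
    - [0.65,0,0,0,0,0,0]
    - [0.8,0,0,0,0,0,0]
    - [1,0,0,0,0,0,0]
    - [1,0,0,0,0,0,0]
    - [1,0,0,-2,0,0,0]
    - [1,0,0,-3,0,0,0]
    - [1,0,0,-4,0,0,0]
    - [1,2,0.45,0,0,0,0]
    - [1,2,0.45,0,0,0,0]
    - [1,2,0.45,0,0,0,0]
    - [1,2.1,0.4,0,0,0,0]
    - [1,0,0,3,0,0,0]
    - [1,0,0,3,0,0,0]
    - [1,0,0,1.5,0,0,0]
    - [1,0,0,1.4,0,0,0]
    - [1,0,0,0,0,0,0]
    - [1,0,0,0,0,0,0]
    - [1,0,0,0,0,0,0]

```text
time: 22.3
tool_pos: [0.4896, 0.1319, 0.0569]
ee_rot: [3.139, -0.0, 1.623]
wrist_force: [0.5, 0.7, 0.5]
width: 0.0941
```

Request:
arm_command:
  series:
    - [0.75,0,0,0,0,0,0]
    - [0.7,0,0,0,0,0,0]
    - [0.65,0,0,0,0,0,0]
    - [0.62,0,0,0,0,0,0]
    - [0.6,0,0,0,0,0,0]
    - [0,0,0,0,0,0,0]
    - [0,0,0,0,0,0,0]
    - [0,0,0,0,0,0,0]
    - [0,0,0,0,0,0,0]
    - [0,0,0,0,0,0,0]

```text
time: 23.3
tool_pos: [0.4887, 0.1318, 0.0556]
ee_rot: [3.141, -0.0, 1.623]
wrist_force: [1.7, 0.4, 1.7]
width: 0.057
```

Request:
arm_command:
  series:
    - [0,0,0,0,0,0,0]
    - [0,0,0,-0.3,0,0,0]
    - [0,0,0,-0.7,0,0,0]
    - [0,0,0,-1,0,0,0]
    - [0,0,0,-1,0,0,0]
    - [0,0,0,-1,0,0,0]
    - [0,0,0,-1,0,0,0]
    - [0,0,0,-0.7,0,0,0]
    - [0,0,0,-0.3,0,0,0]
    - [0,0,0,0,0,0,0]
    - [0,0,0,0,0,0,0]
    - [0,0,0,0,0,0,0]
    - [0,0,0,0,0,0,0]

```text
time: 24.6
tool_pos: [0.4881, 0.1318, 0.1149]
ee_rot: [-3.141, 0.0, 1.623]
wrist_force: [-0.7, 0.3, -3.0]
width: 0.0566
```

Request:
arm_command:
  series:
    - [0,0,0,0,0,0,0]

```text
time: 24.7
tool_pos: [0.4883, 0.1317, 0.1151]
ee_rot: [-3.141, 0.0, 1.623]
wrist_force: [0.1, 0.1, -4.0]
width: 0.0567
```

Request:
arm_command:
  series:
    - [0,0,0,0,0,0,0]

```text
time: 24.8
tool_pos: [0.4884, 0.1318, 0.1153]
ee_rot: [-3.141, -0.0, 1.623]
wrist_force: [0.6, 0.5, -3.7]
width: 0.0566
```

Request:
arm_command:
  series:
    - [0,0,0,0,0,0,0]

```text
time: 24.9
tool_pos: [0.4884, 0.1318, 0.1154]
ee_rot: [-3.142, -0.0, 1.623]
wrist_force: [0.1, 0.3, -3.5]
width: 0.0567
```

Run:
```python
from h import *
a=eyes.snapshot("scene")[190:340,245:445]
cv2.imwrite("pics/scene3.png",cv2.resize(a,(800,600),interpolation=cv2.INTER_CUBIC))
```

```text
(no output)
```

View pics/scene3.png

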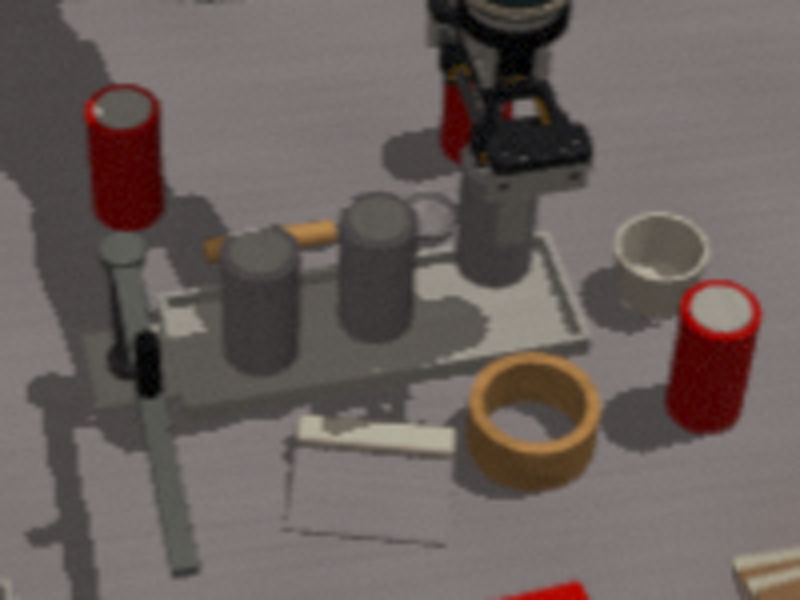

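The picture shows tin_3 held up at about (497,225). Tins 1 and 2 stand upright at (260,300) and (376,265), and the bar is still seated. The weights read about 3 N, 7.2 N and 3.6 N, so tin_2 is the heaviest. I lower tin_3 and go back for tin_2.

Request:
arm_command:
  series:
    - [0,0,0,0.5,0,0,0]
    - [0,0,0,1,0,0,0]
    - [0,0,0,1,0,0,0]
    - [0,0,0,1,0,0,0]
    - [0,0,0,1,0,0,0]
    - [0,0,0,0.5,0,0,0]
    - [0,0,0,0.3,0,0,0]
    - [0,0,0,0.2,0,0,0]
    - [0,0,0,0.2,0,0,0]
    - [0,0,0,0.2,0,0,0]
    - [0,0,0,0.1,0,0,0]
    - [0,0,0,0.1,0,0,0]
    - [0,0,0,0,0,0,0]
    - [0,0,0,0,0,0,0]

```text
time: 26.35
tool_pos: [0.4887, 0.1318, 0.0555]
ee_rot: [3.141, -0.0, 1.623]
wrist_force: [-2.3, -0.9, 5.0]
width: 0.0568
```

Request:
arm_command:
  series:
    - [0.62,0,0,0,0,0,0]
    - [0.65,0,0,0,0,0,0]
    - [0.8,0,0,0,0,0,0]
    - [1,0,0,0,0,0,0]
    - [1,0,0,0,0,0,0]
    - [1,0,0,-2,0,0,0]
    - [1,0,0,-3,0,0,0]
    - [1,0,0,-4,0,0,0]
    - [1,-2,-0.45,0,0,0,0]
    - [1,-2,-0.45,0,0,0,0]
    - [1,-2,-0.45,0,0,0,0]
    - [1,-2.1,-0.4,0,0,0,0]
    - [1,0,0,3,0,0,0]
    - [1,0,0,3,0,0,0]
    - [1,0,0,1.5,0,0,0]
    - [1,0,0,1.4,0,0,0]
    - [1,0,0,0,0,0,0]
    - [1,0,0,0,0,0,0]
    - [1,0,0,0,0,0,0]

```text
time: 28.25
tool_pos: [0.4763, 0.0501, 0.0568]
ee_rot: [3.139, 0.0, 1.623]
wrist_force: [0.9, -0.7, 0.4]
width: 0.0941
```

Request:
arm_command:
  series:
    - [0.75,0,0,0,0,0,0]
    - [0.7,0,0,0,0,0,0]
    - [0.65,0,0,0,0,0,0]
    - [0.62,0,0,0,0,0,0]
    - [0.6,0,0,0,0,0,0]
    - [0,0,0,0,0,0,0]
    - [0,0,0,0,0,0,0]
    - [0,0,0,0,0,0,0]
    - [0,0,0,0,0,0,0]
    - [0,0,0,0,0,0,0]

```text
time: 29.25
tool_pos: [0.4754, 0.05, 0.0556]
ee_rot: [3.141, -0.0, 1.623]
wrist_force: [1.4, -0.2, 0.0]
width: 0.0564
```

Request:
arm_command:
  series:
    - [0,0,0,-0.3,0,0,0]
    - [0,0,0,-0.7,0,0,0]
    - [0,0,0,-1,0,0,0]
    - [0,0,0,-1.5,0,0,0]
    - [0,0,0,-2,0,0,0]
    - [0,0,0,-2,0,0,0]
    - [0,0,0,-2,0,0,0]
    - [0,0,0,-2,0,0,0]
    - [0,0,0,-2,0,0,0]
    - [0,0,0,-1.5,0,0,0]
    - [0,0,0,-1,0,0,0]
    - [0,0,0,-0.7,0,0,0]
    - [0,0,0,-0.3,0,0,0]
    - [0,0,0,0,0,0,0]
    - [0,0,0,0,0,0,0]
    - [0,0,0,0,0,0,0]
    - [0,0,0,0,0,0,0]
    - [0,0,0,0,0,0,0]
    - [0,0,0,0,0,0,0]
    - [0,0,0,0,0,0,0]

```text
time: 31.25
tool_pos: [0.4752, 0.05, 0.2254]
ee_rot: [-3.142, -0.0, 1.623]
wrist_force: [-0.0, 0.3, -8.3]
width: 0.0562
```

Run:
```python
from h import *
from bench import sensors
a=eyes.snapshot("scene")[150:360,225:505]
cv2.imwrite("pics/scene4.png",cv2.resize(a,(800,600),interpolation=cv2.INTER_CUBIC))
o=sensors.get_obs(); print({k:o[k] for k in ("time","tool_pos","ee_rot","wrist_force","width","qvel")})
```

```text
{'time': 31.3, 'tool_pos': array([0.47520868, 0.04999268, 0.22548679]), 'ee_rot': array([ 3.14153068e+00, -7.92494536e-05,  1.62281522e+00]), 'wrist_force': array([ 0.33841791,  0.4997989 , -6.89887393]), 'width': 0.05642864757722224, 'qvel': array([-1.33770058e-03,  9.62456395e-04, -2.60696534e-04, -2.26415770e-04,
        6.37699608e-05,  1.79537457e-03])}
```

View pics/scene4.png

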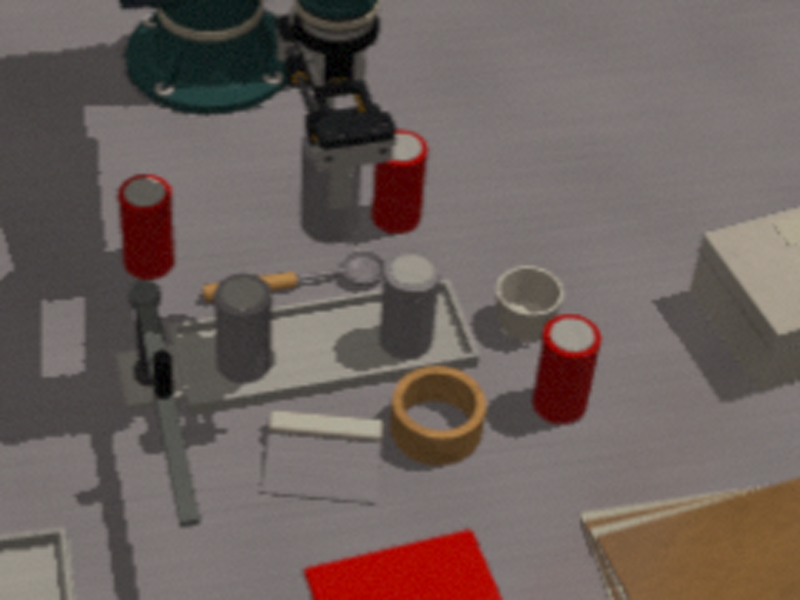

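Tin_2 is held upright at about (332,190), well clear of the tray. Tins 1 and 3 are standing at (243,325) and (408,305). The bar is still seated and the bystanders are in place.

```bash
python3 -c "
from bench import job; print(job.close_job())"
```

```text
the job is handed in; nothing more can be done
None
```

The bar is swung out and seated, all three tins were lifted and weighed in order, and I handed in while holding the middle tin (tin_2), which is the heaviest.

- **Bar:** I pushed it round by its knob with the fingers loosely caging it. From the wrist camera I measured its angle at about 1.60 rad, and the later pictures show it still out at the end of its travel.
- **Weights:** From tin 1 to tin 3, the wrist read about 3 N, 7.2 N and 3.6 N while each was held 6 cm up. Tin 1 and tin 3 together weigh about 6.6 N, under the 8 N limit. Readings varied by roughly half a newton, far less than the gap to tin 2.
- **Last checks (t = 31.3 s):** By the arm's readings, tin 2 is held about 17 cm above the tray, and the tool is vertical and still, with the grip width at 56 mm. The last picture shows the other two tins upright in the tray and the bystanders apparently where they were.
- **Small mismatches:** Setting tins 1 and 3 down pressed about 5 N on the tray just before release. Otherwise, the camera views agreed with each other to within 2–5 mm. No check failed.

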